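# Switch the lamp on and stroke its touch dimmer up to full

## Robot

A 6-joint arm with a two-finger parallel gripper is mounted at the origin on the work surface. World frame = base frame: x ahead of the robot, y to its left, z up, the work surface at z = 0. Lengths are in m, angles in rad, forces in N, time in s.
With the tool pointing down it reaches from about 0.325 to 0.775 m from the base axis. Payload 9.3 kg.
Tool frame: the origin (TCP) lies at the very end of the fingers, on their centre line; the grasp point (between the pads) lies 19 mm behind it; z points along the fingers, y is the direction in which the jaws open and shut (so a half turn about z gives the same grasp; the last joint's range is limited). The gripper opens to 85 mm and grips with 20 to 120 N. Pads are 22 mm wide; open, the fingers measure 114 mm over their backs; the gripper's body (76 mm by 85 mm) begins 54 mm behind the grasp point. The pads swing forward as they close: fully open they stand 13 mm farther back than shut.
Start: joints at [-1.39, 0.259, 0.021, 1.334, 0, 1.418], TCP at [0.18, -0.52, 0.2] pointing down, gripper open.
Joint ranges: [-3.04, 3.04], [-0.91, 1.82], [-1.04, 1.36], [-1.92, 1.95], [-1.52, 1.45], [-3.14, 3.14]. Speed limits (rad/s): [2.22, 2.22, 2.79, 3.14, 3.14, 3.14].

## Interface

Orientations are given as a unit quaternion [x, y, z, w].
In Python, from plant import monitor, vision, job gives the robot as it stands. The module is installed in compiled form; this text tells all that it offers.
- The arm moves only by the tool move_arm, never from a script. Its argument "commands" is a list of rows, each a list of 4 numbers: the shift along the tool's x, y, z in mm, then the turn about the tool's z in degrees. A call has 1 to 12 rows; each row shifts and turns the commanded pose from where the row before left it, along the tool's axes as they then stand; what a row does not reach is not made up. A row lasts 1/10 s, in which the tool goes at most 50 mm and 8.59 degrees, less where a joint would pass 70% of its speed; a pose out of reach is approached as far as the arm can. A call is refused whole if a number of a shift passes 50 or a number of a turn 8.59, either way. A call with a gripper value outside its range is refused whole. "gripper" is the opening, from 0 (shut) to 1 (fully open), set as the call begins (left out, the last holds). The fingers move at their own pace and stop on an object; "force" is the grip in N (left out, the last holds). Time passes only in rows, so rows that do not move let the fingers close. It gives the time, the measured TCP pose, the force and the opening at its end, in the units of the state.
- monitor.get_state(): the state, without advancing time (a new reading comes with each control period).
- vision.read_camera(name): name is "scene" or "top"; returns the picture (400x640x3 uint8, red, green, blue); there is no depth.
- vision.get_calibration(name): a dict with "fx", "fy", "cx", "cy" (pixels), "R" (3x3) and "t" (3): a world point X has camera coordinates R X + t. Camera axes: x right, y down, z forward; pixel columns grow to the right and rows downward; lengths in m; the calibration is good to about 2 mm. A picture is of the moment at which its call begins. get_calibration takes no time and is no camera call.
- job.hand_in(): hands the job in, once; it reports no verdict.
The state is a dict: "time_s": time; "joints": joint angles; "joint_velocities": joint speeds; "effort": joint torques, N m; "tcp_pos": TCP position; "orientation": TCP orientation; "force": force on the tool from outside, world axes, zero at the start; "wrist_torque": the same for the moment, N m; "opening": finger opening in m.
Only numpy, scipy, OpenCV 4.12 (cv2) and the standard library are available. Lean on these libraries where they do the work, as an engineer would, in place of code of your own. Each camera call takes 0.05 s, during which the arm holds its last target.

## Task

Nudge the lamp's toggle switch from down to fully up (towards the lamp's back) with your fingertips, then, fingers shut, stroke the touch bar lightly from its smallest dot over every dot to the largest, keeping your fingertips on the bar from dot to dot, and lift off there. Only touch the lamp: do not pick it up, press hard on it or shove it along, and leave everything else where it is.

Things in the scene. Friction and masses are not known exactly. Their poses are not given: they have to be found in the camera images.
- tray: black bamboo tray, 380 x 640 mm (x by y), fixed; floor 8 mm and rim 34 mm above the oak; origin under its centre. Lamp, kettle, cup, sugar bowl and tongs stand in it
- lamp: low bedside lamp, loose, about 1.6 kg: a frosted glass slab 160 x 210 x 30 mm (x, y, z). Origin at the centre of its underside, z up; its -x side is the front, turned roughly to the robot. On its top: a frosted dome (back right), a toggle switch on a small black boss (back left) and, along the front, a black touch bar with four white dots
- dome_top (a point): top of the lamp's frosted dome, 74 mm above the lamp's underside; the dome's foot is 98 mm across, centred at x +28, y -50 mm in the lamp's frame
- lamp_switch (a joint): the toggle's angle in rad: 0 = clicked down, leaning 22 deg from vertical towards the lamp's front (-x); 0.64 = clicked up, at its stop, leaning 15 deg towards the lamp's back. It turns about the lamp's y axis, takes about 1 N at its tip and stays where it is left
- switch_tip (a point): centre of the round end, 9 mm thick, of the toggle's steel bat. Down, it lies at x +28, y +60, z +68 mm in the lamp's frame; the pivot is at x +38, y +60, z +42, the bat 28 mm long. Pushing the tip 18 mm along the lamp's +x, from the front, clicks it up. The black boss below spans x +19 to +61, y +42 to +78 and rises to z 43
- touch_bar (a joint): how far the sprung, soft-topped touch bar is pressed down, m: 0 free, 0.005 bottomed. It is 24 mm wide (lamp x) and 184 mm long (lamp y), centred at x -45, y 0 in the lamp's frame, its flat top 38 mm above the lamp's underside (8 mm above the glass). It moves as one piece: about 0.7 N to start, 6 N to bottom
- dot1: the smallest of the four white dots printed on the touch bar, 7 mm across; origin at its centre on the bar's top face, at x -45, y +72, z +38 mm in the lamp's frame; axes as the lamp's. The dots are 48 mm apart in one row; only the middle 6 mm of each, across the bar's whole width, senses that dot
- dot2: the second of the four white dots printed on the touch bar, 10 mm across; origin at its centre on the bar's top face, at x -45, y +24, z +38 mm in the lamp's frame; axes as the lamp's. The dots are 48 mm apart in one row; only the middle 6 mm of each, across the bar's whole width, senses that dot
- dot3: the third of the four white dots printed on the touch bar, 14 mm across; origin at its centre on the bar's top face, at x -45, y -24, z +38 mm in the lamp's frame; axes as the lamp's. The dots are 48 mm apart in one row; only the middle 6 mm of each, across the bar's whole width, senses that dot
- dot4: the largest of the four white dots printed on the touch bar, 20 mm across; origin at its centre on the bar's top face, at x -45, y -72, z +38 mm in the lamp's frame; axes as the lamp's. The dots are 48 mm apart in one row; only the middle 6 mm of each, across the bar's whole width, senses that dot
- gap1: plain stretch of the touch bar, 42 mm long, between dot1 and dot2; origin at its centre on the bar's flat top face
- gap2: plain stretch of the touch bar, 42 mm long, between dot2 and dot3; origin at its centre on the bar's flat top face
- gap3: plain stretch of the touch bar, 42 mm long, between dot3 and dot4; origin at its centre on the bar's flat top face
- kettle: matte red plastic kettle, 145 mm across and 190 mm high without its base, black handle; origin under its centre; stands on its power base. To be left alone
- kettle_base: round black power base under the kettle, 152 mm across, 18 mm thick; origin under its centre. To be left alone
- cup: white porcelain cup, 80 mm across, 60 mm high, on the saucer; origin under its centre. To be left alone
- saucer: white saucer, 140 mm across; origin under its centre. To be left alone
- sugar_bowl: white bowl of sugar cubes, 80 mm across, 45 mm high; origin under its centre. To be left alone
- tongs: steel sugar tongs lying flat, 130 x 45 mm; origin at the middle of their length. To be left alone

How it is judged:
On the way, in this order (a step that is already met when the one before it is completed fails the run):
1. the toggle switch is clicked up (value of joint lamp_switch above 0.52 rad), for 0.1 s.
2. the fingertips touch the smallest dot (contact force between the fingers and dot1 above 0.1 N).
3. the fingertips touch the bar between the smallest dot and the next, off both dots (contact force between the fingers and gap1 above 0.1 N and not (contact force between the fingers and dot1 above 0.1 N) and not (contact force between the fingers and dot2 above 0.1 N)).
4. the fingertips touch the second dot (contact force between the fingers and dot2 above 0.1 N).
5. the fingertips touch the bar between the second dot and the next, off both dots (contact force between the fingers and gap2 above 0.1 N and not (contact force between the fingers and dot2 above 0.1 N) and not (contact force between the fingers and dot3 above 0.1 N)).
6. the fingertips touch the third dot (contact force between the fingers and dot3 above 0.1 N).
7. the fingertips touch the bar between the third dot and the next, off both dots (contact force between the fingers and gap3 above 0.1 N and not (contact force between the fingers and dot3 above 0.1 N) and not (contact force between the fingers and dot4 above 0.1 N)).
8. the fingertips touch the largest dot (contact force between the fingers and dot4 above 0.1 N).
At the end, for the whole second after the job is handed in: the toggle is up (over 0.52 rad of 0.64), the touch bar is released, the lamp stands level and still within 25 mm of where it was, and the other things within 15 mm of where they were (value of joint lamp_switch above 0.52 rad and value of joint touch_bar below 0.001 m and distance of lamp from where it was at the start of the episode below 0.025 m and angle between lamp's own z axis and vertical below 0.05 rad and linear speed of lamp below 0.01 m/s and distance of each of kettle, kettle_base, cup, saucer, sugar_bowl, tongs from where it was at the start of the episode below 0.015 m).
It fails at once if the lamp is lifted, tipped (over 0.1 rad) or shoved more than 25 mm (height (world z) of lamp above 0.016 m or angle between lamp's own z axis and vertical above 0.1 rad or distance of lamp from where it was at the start of the episode above 0.025 m).
It fails at once if the fingers press on the lamp with more than 25 N (contact force between the fingers and lamp above 25 N).
It fails at once if something else on the tray or the table is moved more than 15 mm (distance of any of kettle, kettle_base, cup, saucer, sugar_bowl, tongs from where it was at the start of the episode above 0.015 m).
It fails at once if the cup or the kettle is tipped (angle between any of cup, kettle's own z axis and vertical above 0.15 rad).
It also fails if it takes over 48 s, if anything falls off the work surface, if the arm or the gripper's body presses on something with over 40 N, if the wrist force passes 120 N, or if a joint passes its speed limit or range.

## Working session

There is one attempt and no reset: what is moved stays moved. The work goes in short steps, Python scripts to look and compute and a tool call to move; the robot and the scene stay as the last step left them, time stands still between calls to the robot, and variables do not carry over. Pictures are saved under pics/ and viewed, and the job is handed in when it is done.

Besides the shell and the picture viewer there is one more tool, called after "Emit:" as a command line: name --pt "numbers of a row" for each row, then --argument value for the rest. move_arm: Moves the arm, as the interface text tells. Its arguments: {"type":"object","properties":{"commands":{"type":"array"},"gripper":{"type":"number"},"force":{"type":"number"}},"required":["commands"]}

```bash
mkdir -p pics; python3 - <<'E'
from plant import monitor, vision
import cv2,numpy as np
s=monitor.get_state();print({k:np.round(v,3).tolist() for k,v in s.items()})
for n in("scene","top"):
    im=vision.read_camera(n);cv2.imwrite(f"pics/{n}0.png",im[:,:,::-1]);np.save(f"{n}0.npy",im)
    c=vision.get_calibration(n);print(n,{k:np.round(v,4).tolist() for k,v in c.items()})
E
```

```text
{'time_s': 0.0, 'joints': [-1.39, 0.259, 0.021, 1.334, -0.0, 1.418], 'joint_velocities': [-0.002, -0.001, 0.001, -0.001, 0.001, -0.0], 'effort': [0.001, -55.564, 34.454, 0.014, -0.0, -0.0], 'tcp_pos': [0.18, -0.519, 0.199], 'orientation': [0.986, 0.166, -0.0, -0.001], 'force': [-0.124, -0.196, 0.083], 'wrist_torque': [-0.014, 0.056, -0.009], 'opening': 0.085}
scene {'fx': 375.2261, 'fy': 375.2261, 'cx': 318.0724, 'cy': 202.4914, 'R': [[0.0437, 0.999, 0.0043], [0.5193, -0.019, -0.8544], [-0.8534, 0.0396, -0.5197]], 't': [-0.0652, -0.2363, 1.2594]}
top {'fx': 456.2003, 'fy': 456.2003, 'cx': 324.8708, 'cy': 204.8605, 'R': [[-0.0213, -0.9997, 0.0118], [-0.9838, 0.0189, -0.1782], [0.1779, -0.0154, -0.9839]], 't': [0.0324, 0.6096, 0.8741]}
```

View pics/scene0.png

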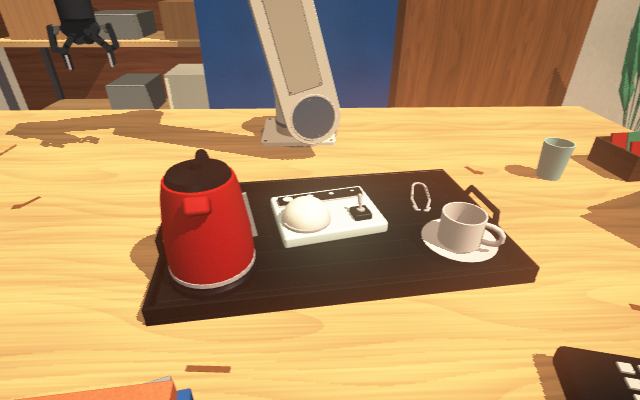

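View pics/top0.png

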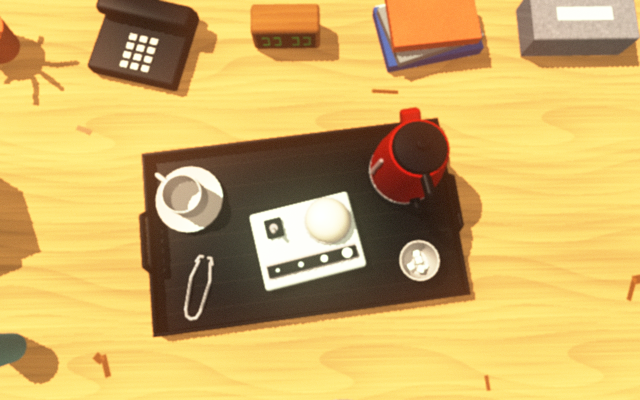

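The top view shows the lamp at about (307,240) with its dots in a row from (278,270) to (348,253). The switch is near (275,230), the dome near (328,220), the kettle near (410,160) and the sugar bowl near (419,260). Next I measure the dots.

```bash
cat > h.py <<'E'
from plant import monitor, vision
import cv2,numpy as np
def ray(n,uv):
    c=vision.get_calibration(n);R=np.array(c["R"]);t=np.array(c["t"])
    d=R.T@np.array([(uv[0]-c["cx"])/c["fx"],(uv[1]-c["cy"])/c["fy"],1]);return -R.T@t,d
def onz(n,uv,z):
    o,d=ray(n,uv);return o+d*(z-o[2])/d[2]
def proj(n,X):
    c=vision.get_calibration(n);p=np.array(c["R"])@X+np.array(c["t"]);return np.array([c["fx"]*p[0]/p[2]+c["cx"],c["fy"]*p[1]/p[2]+c["cy"]])
E
python3 - <<'E'
from h import *
im=np.load("top0.npy")
for n,(x0,y0,x1,y1) in (("top",(235,180,375,300)),("scene",(255,165,395,255))):
    c=np.load(n+"0.npy")[y0:y1,x0:x1,::-1];cv2.imwrite(f"pics/{n}z.png",cv2.resize(c,None,fx=5,fy=5,interpolation=cv2.INTER_CUBIC))
g=cv2.cvtColor(im,cv2.COLOR_RGB2GRAY)
D=[]
for u,v in((278,270),(301,265),(324,259),(348,253)):
    r=7 if u>340 else 5
    p=g[v-r:v+r+1,u-r:u+r+1].astype(float);w=np.clip(p-90,0,None);yy,xx=np.mgrid[v-r:v+r+1,u-r:u+r+1]
    m=np.array([(w*xx).sum(),(w*yy).sum()])/w.sum();X=onz("top",m,.046);D.append(X);print(m.round(2),X.round(4))
D=np.array(D);print(np.linalg.norm(np.diff(D,axis=0),axis=1))
for nm,uv,z in(("kettle lid",(419,148),.2),("kettle top edge near",(405,200),.1),("sugar",(419,260),.05)):print(nm,onz("top",uv,z).round(3))
E
```

```text
[277.27 269.71] [0.4817 0.1179 0.046 ]
[300.82 264.45] [0.4911 0.0707 0.046 ]
[323.9  258.16] [0.5027 0.0242 0.046 ]
[347.2  252.97] [ 0.5122 -0.023   0.046 ]
[0.04814352 0.04798023 0.04815979]
kettle lid [ 0.682 -0.145  0.2  ]
kettle top edge near [ 0.608 -0.135  0.1  ]
sugar [ 0.495 -0.167  0.05 ]
```

View pics/topz.png

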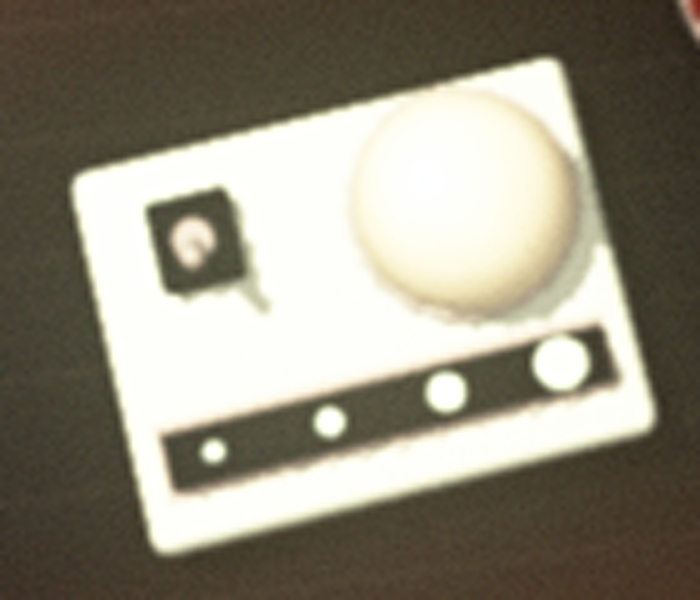

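View pics/scenez.png

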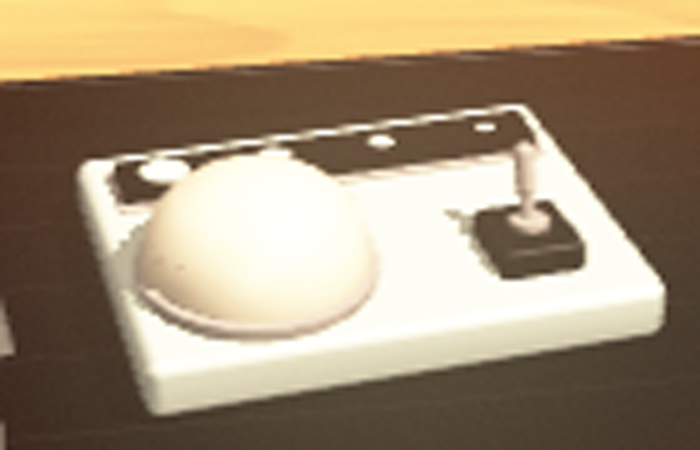

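```bash
cat >> h.py <<'E'
yaw=np.arctan2(.0305,.1409);EX=np.array([np.cos(yaw),np.sin(yaw),0]);EY=np.array([-np.sin(yaw),np.cos(yaw),0])
O=np.array([.4969,.0475,.008])+.045*EX
def W(x,y,z):return O+np.array(EX)*x/1e3+EY*y/1e3+np.array([0,0,z/1e3])
def L(X):d=np.array(X)-O;return (np.array([d@EX,d@EY,d[2]])*1e3).round(1)
from scipy.spatial.transform import Rotation as Ro
def rep():
    s=monitor.get_state();R=Ro.from_quat(s["orientation"]).as_matrix()
    print("t",s["time_s"],"lamp-frame tcp",L(s["tcp_pos"]),"tool x azim-yaw deg",np.degrees(np.arctan2(R[1,0],R[0,0])-yaw).round(2),"tilt",np.degrees(np.arccos(-R[2,2])).round(2),"F",np.round(s["force"],2),"open",round(float(s["opening"]),4))
    return s,R
E
python3 - <<'E'
from h import *
s,R=rep();print(np.degrees(yaw),O)
for n in("top","scene"):
    print(n,"tip",proj(n,W(28,60,68)),"domecentre",proj(n,W(28,-50,74)),"corners",[proj(n,W(a,b,30)).round(1).tolist() for a in(-80,80) for b in (-105,105)])
T=W(-10,60,120);print("target",T,"delta in tool mm",(R.T@(T-s["tcp_pos"])*1e3).round(1))
E
```

```text
t 0.1 lamp-frame tcp [-474.5 -487.   191.1] tool x azim-yaw deg 6.91 tilt 0.07 F [-0.27 -0.1   1.08] open 0.0854
12.214117328696108 [0.54088137 0.05702045 0.008     ]
top tip [273.91891239 231.20900269] domecentre [328.40770383 217.97983959] corners [[366.8, 266.4], [265.3, 290.9], [347.8, 191.1], [249.0, 214.1]]
scene tip [358.50064936 194.96828643] domecentre [304.84854532 199.35709309] corners [[269.6, 195.3], [359.8, 184.0], [282.4, 237.7], [388.0, 221.7]]
target [0.5184138  0.11354662 0.128     ] delta in tool mm [ 527.  -487.1   71.8]
```

The predicted pixels for the tip and corners match the images. Now I turn to the lamp's axes and travel at height with the fingers shutting.

Emit:
move_arm --pt "0 0 0 6.9" --pt "30 -36 0 0" --pt "30 -36 0 0" --pt "30 -36 0 0" --pt "30 -36 0 0" --pt "30 -36 0 0" --pt "30 -36 0 0" --pt "30 -36 0 0" --gripper 0 --force 20

```text
time_s: 0.9
tcp_pos: [0.3323, -0.2271, 0.1996]
orientation: [0.994, 0.106, 0.0, 0.0]
force: [-0.4, -1.1, 0.4]
opening: -0.0005
```

```bash
python3 -c "
from h import *
rep()"
```

```text
t 0.9 lamp-frame tcp [-263.9 -233.5  191.6] tool x azim-yaw deg -0.02 tilt 0.0 F [-0.39 -1.08  0.44] open -0.0005
```

Emit:
move_arm --pt "30 -36 0 0" --pt "30 -36 0 0" --pt "30 -36 0 0" --pt "30 -36 0 0" --pt "30 -36 0 0" --pt "30 -36 0 0" --pt "30 -36 0 0" --pt "30 -36 10 0" --pt "14 -7 40 0" --pt "0 0 21 0" --pt "0 0 0 0" --pt "0 0 0 0"

```text
time_s: 2.1
tcp_pos: [0.5177, 0.1131, 0.129]
orientation: [0.994, 0.106, -0.0, -0.0]
force: [0.2, -0.7, -0.9]
opening: 0.0
```

```bash
python3 -c "
from h import *
rep()
for n,(x0,y0,x1,y1) in (('top',(235,120,375,240)),('scene',(300,140,420,230))):
    c=vision.read_camera(n)[y0:y1,x0:x1,::-1];cv2.imwrite(f'pics/{n}1.png',cv2.resize(c,None,fx=5,fy=5,interpolation=cv2.INTER_CUBIC))
"
```

```text
t 2.1 lamp-frame tcp [-10.8  59.7 121. ] tool x azim-yaw deg 0.01 tilt 0.04 F [ 0.19 -0.66 -0.92] open 0.0
```

View pics/scene1.png

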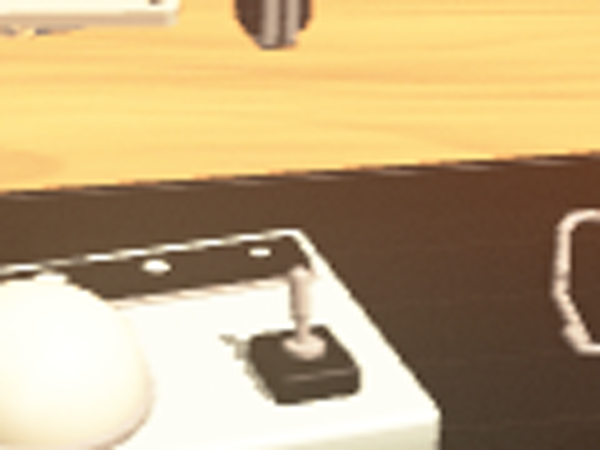

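The scene view shows the shut fingertips at about (355,149), above and in front of the bat, whose tip is at (360,195). Now I lower to the tip's height.

Emit:
move_arm --pt "0 0 30 0" --pt "0 0 30 0" --pt "0 0 1 0" --pt "0 0 0 0"

```text
time_s: 2.6
tcp_pos: [0.5182, 0.1129, 0.069]
orientation: [0.994, 0.106, 0.0, 0.0]
force: [-0.0, -0.0, 1.2]
opening: -0.0001
```

```bash
python3 -c "
from h import *
rep();print(proj('scene',monitor.get_state()['tcp_pos']))
for n,(x0,y0,x1,y1) in (('top',(235,120,375,240)),('scene',(300,140,420,230))):
    c=vision.read_camera(n)[y0:y1,x0:x1,::-1];cv2.imwrite(f'pics/{n}2.png',cv2.resize(c,None,fx=5,fy=5,interpolation=cv2.INTER_CUBIC))
"
```

```text
t 2.6 lamp-frame tcp [-10.3  59.4  61. ] tool x azim-yaw deg -0.03 tilt 0.04 F [-0.02 -0.02  1.15] open -0.0001
[351.75249834 188.98616705]
```

View pics/scene2.png

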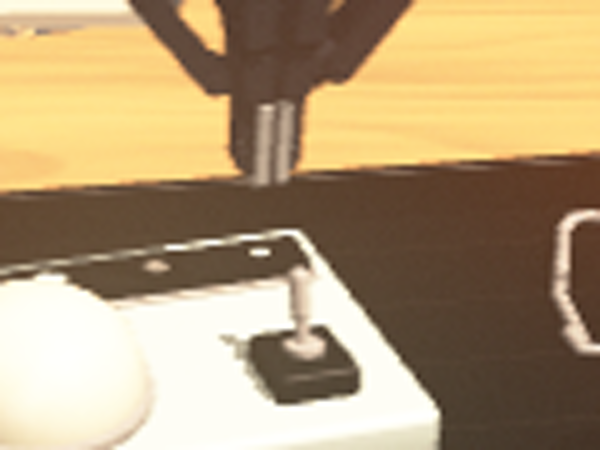

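```bash
python3 -c "
from h import *
print(proj('scene',W(-10.8,59.7,121)),proj('top',W(-10.3,59.4,61)))
a=cv2.imread('pics/scene2.png');b=cv2.imread('pics/top2.png')
f=lambda a:np.clip(a.astype(float)*3,0,255).astype('uint8')
cv2.imwrite('pics/e2.png',f(a));cv2.imwrite('pics/e2t.png',f(b))"
```

```text
[353.33343979 162.81801872] [278.72303397 250.42175168]
```

View pics/e2.png

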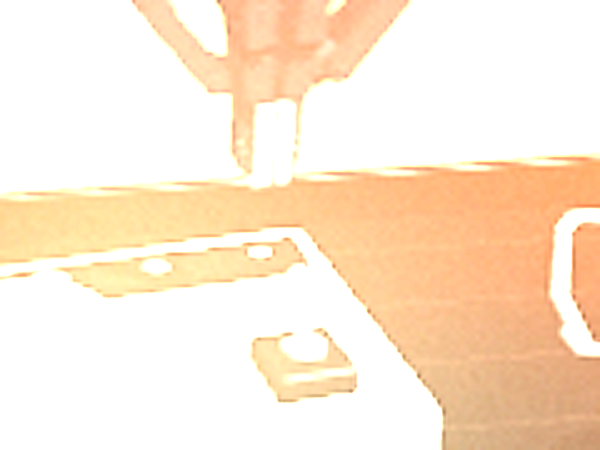

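View pics/e2t.png

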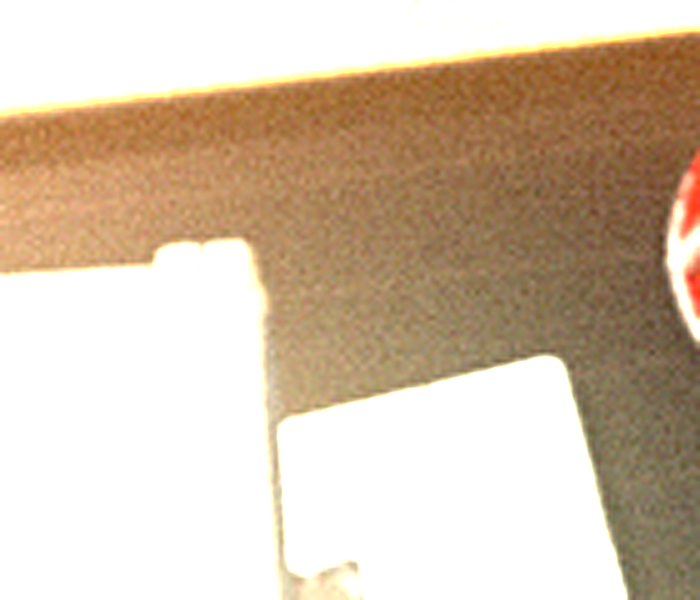

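```bash
python3 -c "
from h import *
print('base',proj('scene',np.zeros(3)))
p=np.array([.18,-.519,.199]);R=Ro.from_quat([.986,.166,0,0]).as_matrix()
for z in(0,-13,-30):
  print(z,[proj('scene',p+R@np.array([0,a,z])/1e3).round(1).tolist() for a in(-50,-42.5,42.5,50)])
a=np.load('scene0.npy')[0:110,20:160,::-1];cv2.imwrite('pics/s0f.png',cv2.resize(a,None,fx=5,fy=5,interpolation=cv2.INTER_CUBIC))
a=vision.read_camera('scene');cv2.imwrite('pics/s3.png',a[:,:,::-1])
"
```

```text
base [298.6455254  132.07943953]
0 [[119.3, 85.0], [116.2, 85.3], [80.0, 88.2], [76.7, 88.5]]
-13 [[118.0, 80.0], [114.8, 80.2], [78.3, 83.0], [75.0, 83.3]]
-30 [[116.2, 73.3], [113.0, 73.6], [76.1, 76.2], [72.8, 76.5]]
```

View pics/s0f.png

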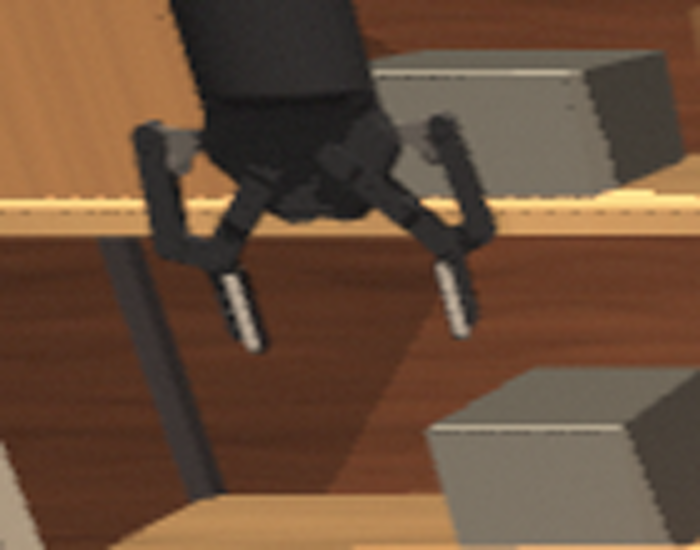

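View pics/s3.png

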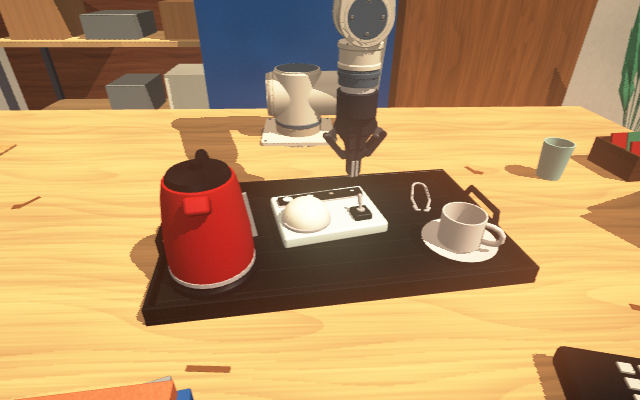

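The picture disagrees with the reported pose: the fingertips appear at (353,177), but the reported TCP projects to (352,189). That means they look about 28 mm higher than reported. There is bare glass directly below, so I lower carefully and use touch to settle it.

Emit:
move_arm --pt "0 0 10 0" --pt "0 0 10 0" --pt "0 0 5 0" --pt "0 0 0 0" --pt "0 0 0 0"

```text
time_s: 3.25
tcp_pos: [0.5178, 0.1132, 0.0425]
orientation: [0.994, 0.107, -0.0, -0.0]
force: [0.2, -0.0, 0.3]
opening: -0.0001
```

```bash
python3 -c "
from h import *
rep();print(proj('scene',monitor.get_state()['tcp_pos']))
for n,(x0,y0,x1,y1) in (('scene',(300,140,420,230)),):
    c=vision.read_camera(n)[y0:y1,x0:x1,::-1];cv2.imwrite(f'pics/{n}4.png',cv2.resize(c,None,fx=5,fy=5,interpolation=cv2.INTER_CUBIC))
c=vision.read_camera('top');cv2.imwrite('pics/top4.png',c[:,:,::-1])
"
```

```text
t 3.25 lamp-frame tcp [-10.7  59.8  34.5] tool x azim-yaw deg 0.02 tilt 0.03 F [ 0.2  -0.01  0.3 ] open -0.0001
[351.25441982 199.72689398]
```

View pics/scene4.png

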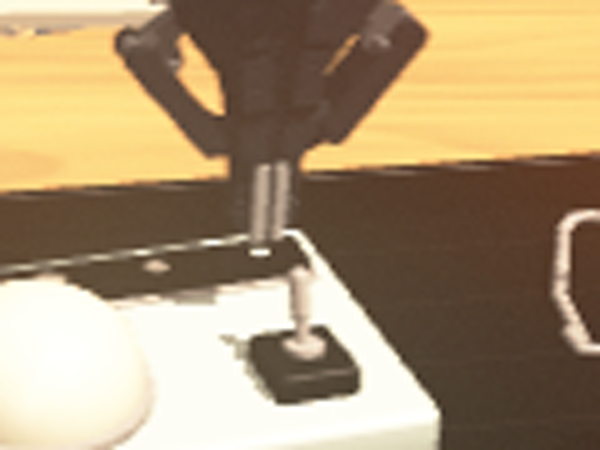

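View pics/top4.png

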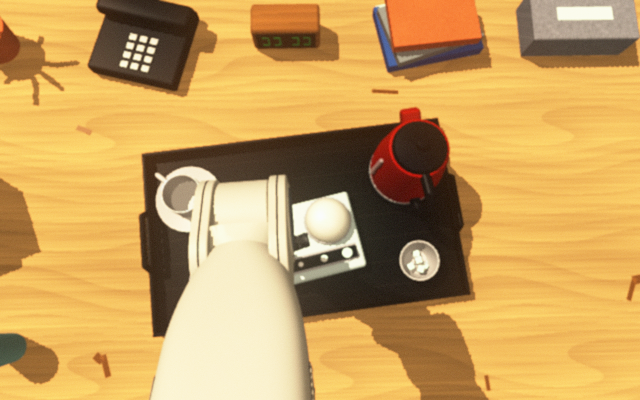

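Scene view: the tips end at (352,188) and their shadow on the lamp at (341,200) is well apart from them. Reported z says 4 mm above the glass, but the picture says about 25–30 mm. I go on down slowly, watching force.

Emit:
move_arm --pt "0 0 2 0" --pt "0 0 1 0" --pt "0 0 1 0" --pt "0 0 1 0" --pt "0 0 0 0"

```text
time_s: 3.85
tcp_pos: [0.5178, 0.1132, 0.0376]
orientation: [0.994, 0.107, -0.0, 0.0]
force: [-0.7, -0.5, 0.6]
opening: -0.0
```

```bash
python3 -c "
from h import *
rep()"
```

```text
t 3.85 lamp-frame tcp [-10.7  59.8  29.6] tool x azim-yaw deg 0.01 tilt 0.01 F [-0.71 -0.52  0.6 ] open -0.0
```

Emit:
move_arm --pt "0 0 1 0" --pt "0 0 1 0" --pt "0 0 0 0"

```text
time_s: 4.15
tcp_pos: [0.5177, 0.1132, 0.0355]
orientation: [0.994, 0.107, -0.0, 0.0]
force: [-0.5, 0.3, 0.5]
opening: -0.0
```

```bash
python3 -c "
from h import *
rep()
for n,(x0,y0,x1,y1) in (('scene',(300,140,420,230)),):
    c=vision.read_camera(n)[y0:y1,x0:x1,::-1];cv2.imwrite(f'pics/{n}5.png',cv2.resize(c,None,fx=5,fy=5,interpolation=cv2.INTER_CUBIC))
"
```

```text
t 4.15 lamp-frame tcp [-10.7  59.8  27.5] tool x azim-yaw deg 0.01 tilt 0.01 F [-0.48  0.34  0.52] open -0.0
```

View pics/scene5.png

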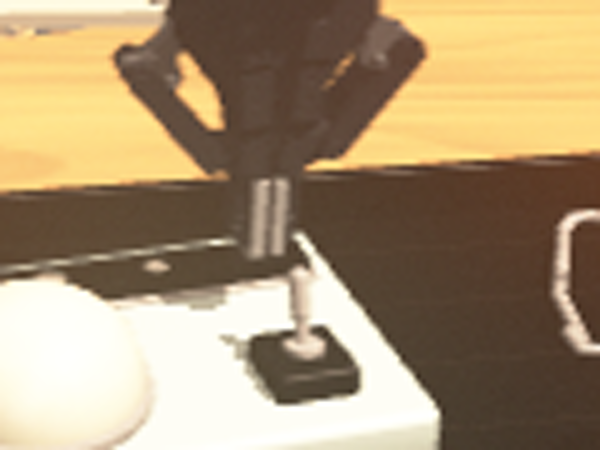

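There is no contact at reported lamp-z 27.5, which is below the glass top at 30, so the reported z does read low. I continue with small steps.

Emit:
move_arm --pt "0 0 3 0" --pt "0 0 3 0" --pt "0 0 3 0" --pt "0 0 0 0"

```text
time_s: 4.6
tcp_pos: [0.5175, 0.1132, 0.0261]
orientation: [0.994, 0.106, -0.0, -0.0]
force: [-0.1, -0.1, -0.5]
opening: -0.0004
```

```bash
python3 -c "
from h import *
rep()
for n,(x0,y0,x1,y1) in (('scene',(300,140,420,230)),):
    c=vision.read_camera(n)[y0:y1,x0:x1,::-1];cv2.imwrite(f'pics/{n}6.png',cv2.resize(c,None,fx=5,fy=5,interpolation=cv2.INTER_CUBIC))
"
```

```text
t 4.6 lamp-frame tcp [-11.   59.8  18.1] tool x azim-yaw deg 0.01 tilt 0.05 F [-0.12 -0.1  -0.48] open -0.0004
```

View pics/scene6.png

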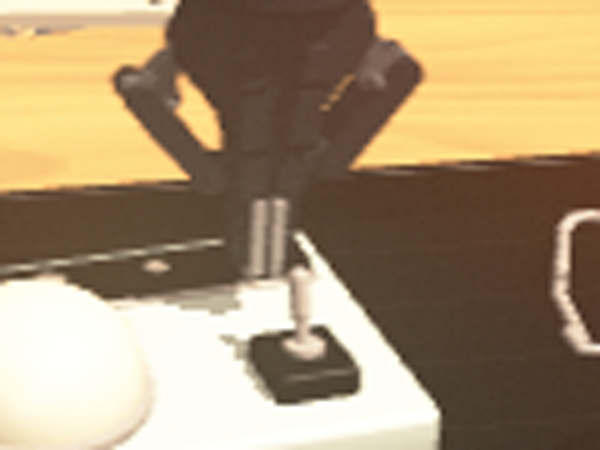

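```bash
python3 -c "
from h import *
for z in(30,35,40,45,50):print(z,L(onz('scene',(352.4,195.6),.008+z/1e3)))
# shadow: light dir from bat tip shadow in top image
print('bat shadow end on glass',L(onz('top',(235+265/5,180+308/5),.038)),L(onz('scene',(300+222/5,140+338/5),.038)))
print('finger shadow corners on glass',[L(onz('scene',(300+a/5,140+b/5),.038)) for a,b in((190,308),(240,296))])
"
```

```text
30 [-33.9  70.7  30. ]
35 [-25.8  67.7  35. ]
40 [-17.8  64.6  40. ]
45 [-9.7 61.5 45. ]
50 [-1.7 58.4 50. ]
bat shadow end on glass [ 5.9 39.3 30. ] [ 9.  38.2 30. ]
finger shadow corners on glass [array([-17.4,  32.5,  30. ]), array([-21.6,  56.4,  30. ])]
```

Combined with the shadow, the tip is at about lamp z 49 while the report says 18, an offset near +30 mm, with x and y fitting the report. I go on down for a touch check.

Emit:
move_arm --pt "0 0 4 0" --pt "0 0 4 0" --pt "0 0 3 0" --pt "0 0 0 0"

```text
time_s: 5.05
tcp_pos: [0.5175, 0.1132, 0.0151]
orientation: [0.994, 0.106, -0.0, -0.0]
force: [0.9, -0.2, -0.1]
opening: -0.0002
```

Emit:
move_arm --pt "0 0 1 0" --pt "0 0 1 0" --pt "0 0 0 0"

```text
time_s: 5.35
tcp_pos: [0.5178, 0.1132, 0.0136]
orientation: [0.994, 0.106, -0.0, -0.0]
force: [-0.6, -0.9, -0.5]
opening: 0.0003
```

Emit:
move_arm --pt "0 0 1 0" --pt "0 0 1 0" --pt "0 0 0 0"

```text
time_s: 5.65
tcp_pos: [0.5178, 0.1132, 0.0116]
orientation: [0.994, 0.106, -0.0, -0.0]
force: [0.5, 0.1, -0.2]
opening: 0.0001
```

```bash
python3 -c "
from h import *
rep()
for n,(x0,y0,x1,y1) in (('scene',(300,140,420,230)),):
    c=vision.read_camera(n)[y0:y1,x0:x1,::-1];cv2.imwrite(f'pics/{n}7.png',cv2.resize(c,None,fx=5,fy=5,interpolation=cv2.INTER_CUBIC))
"
```

```text
t 5.65 lamp-frame tcp [-10.7  59.8   3.6] tool x azim-yaw deg 0.01 tilt 0.01 F [ 0.47  0.12 -0.23] open 0.0001
```

View pics/scene7.png

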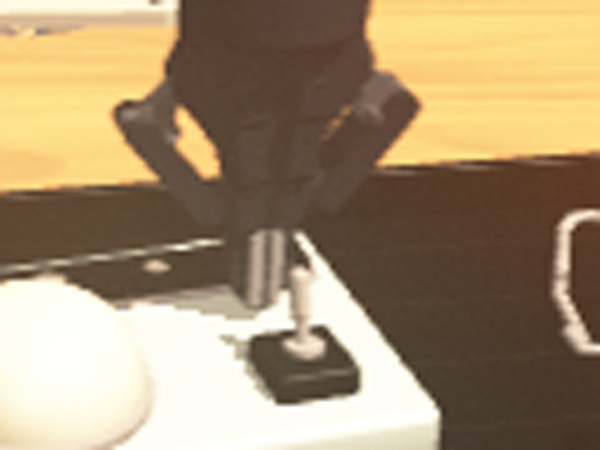

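The tip's lower edge (351,201) nearly meets its shadow, so contact with the glass is close.

Emit:
move_arm --pt "0 0 1 0" --pt "0 0 1 0" --pt "0 0 0 0"

```text
time_s: 6.0
tcp_pos: [0.5178, 0.1132, 0.0095]
orientation: [0.994, 0.106, -0.0, -0.0]
force: [-0.4, -1.0, -0.3]
opening: -0.0001
```

Emit:
move_arm --pt "0 0 1 0" --pt "0 0 0 0"

```text
time_s: 6.2
tcp_pos: [0.5178, 0.1132, 0.0085]
orientation: [0.994, 0.106, -0.0, -0.0]
force: [0.7, -0.0, -0.4]
opening: -0.0002
```

Emit:
move_arm --pt "0 0 1 0" --pt "0 0 0 0"

```text
time_s: 6.4
tcp_pos: [0.5178, 0.1132, 0.0076]
orientation: [0.994, 0.106, -0.0, -0.0]
force: [0.3, 0.8, 0.1]
opening: -0.0
```

Emit:
move_arm --pt "0 0 1 0" --pt "0 0 0 0"

```text
time_s: 6.6
tcp_pos: [0.5178, 0.1132, 0.0066]
orientation: [0.994, 0.106, -0.0, 0.0]
force: [0.1, -0.2, 0.3]
opening: -0.0001
```

Emit:
move_arm --pt "0 0 1 0" --pt "0 0 0 0"

```text
time_s: 6.8
tcp_pos: [0.5178, 0.1132, 0.0065]
orientation: [0.994, 0.106, 0.0, 0.0]
force: [-3.1, -0.5, 9.8]
opening: 0.0002
```

```bash
python3 -c "
from h import *
rep()
for n,(x0,y0,x1,y1) in (('scene',(310,160,400,227)),):
    c=vision.read_camera(n)[y0:y1,x0:x1,::-1];cv2.imwrite(f'pics/{n}8.png',cv2.resize(c,None,fx=8,fy=8,interpolation=cv2.INTER_CUBIC))
"
```

```text
t 6.8 lamp-frame tcp [-10.6  59.8  -1.5] tool x azim-yaw deg 0.01 tilt 0.03 F [-3.05 -0.49  9.84] open 0.0002
```

View pics/scene8.png

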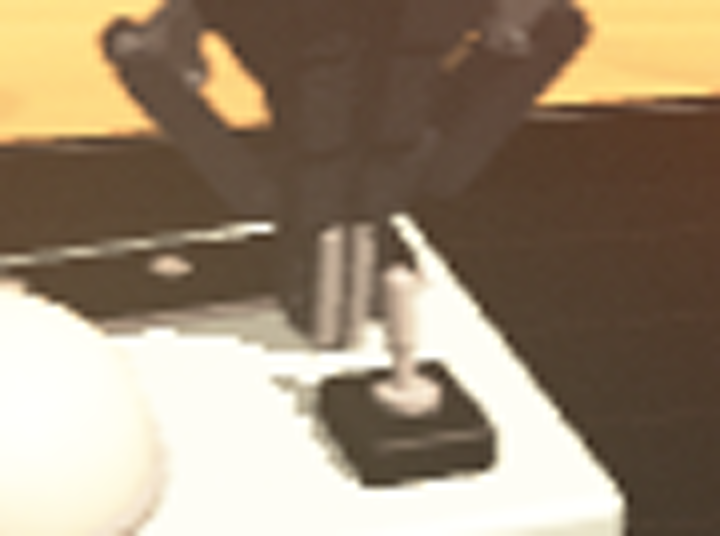

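Contact: 9.8 N at reported lamp z −1.5 where the glass top is +30, so the tool is 31.5 mm higher than reported. I back off and use the contact pixel to check x and y.

Emit:
move_arm --pt "0 0 -10 0" --pt "0 0 -18 0" --pt "0 0 0 0"

```text
time_s: 7.15
tcp_pos: [0.5193, 0.1133, 0.0359]
orientation: [0.994, 0.107, 0.002, 0.0]
force: [0.1, -0.1, -0.7]
opening: -0.0001
```

```bash
python3 -c "
from h import *
rep()
print('contact edge',L(onz('scene',(310+335/8,160+350/8),.038)), 'corners',L(onz('scene',(310+290/8,160+340/8),.038)),L(onz('scene',(310+382/8,160+345/8),.038)))
print('bat tip',proj('scene',W(28,60,68)))
"
```

```text
t 7.15 lamp-frame tcp [-9.2 59.6 27.9] tool x azim-yaw deg 0.01 tilt 0.2 F [ 0.11 -0.14 -0.7 ] open -0.0001
contact edge [-1.7 58.4 30. ] corners [-9.5 48.4 30. ] [-1.  71.3 30. ]
bat tip [358.50064936 194.96828643]
```

The x and y agree with the report and only z is off, so true z is now about 59. Next I push the bat along +x.

Emit:
move_arm --pt "6 0 0 0" --pt "6 0 0 0" --pt "6 0 0 0" --pt "5 0 0 0" --pt "4 0 0 0" --pt "4 0 0 0" --pt "3 0 0 0" --pt "0 0 0 0"

```text
time_s: 7.95
tcp_pos: [0.5514, 0.1205, 0.0336]
orientation: [0.994, 0.107, 0.0, -0.0]
force: [0.6, -0.4, -0.1]
opening: -0.0004
```

```bash
python3 -c "
from h import *
rep()
for n,(x0,y0,x1,y1) in (('scene',(310,160,400,227)),):
    c=vision.read_camera(n)[y0:y1,x0:x1,::-1];cv2.imwrite(f'pics/{n}9.png',cv2.resize(c,None,fx=8,fy=8,interpolation=cv2.INTER_CUBIC))
print(proj('scene',W(45.2,60,69)))
"
```

```text
t 7.95 lamp-frame tcp [23.8 59.8 25.6] tool x azim-yaw deg 0.01 tilt 0.01 F [ 0.56 -0.42 -0.09] open -0.0004
[361.54006557 198.7986461 ]
```

View pics/scene9.png

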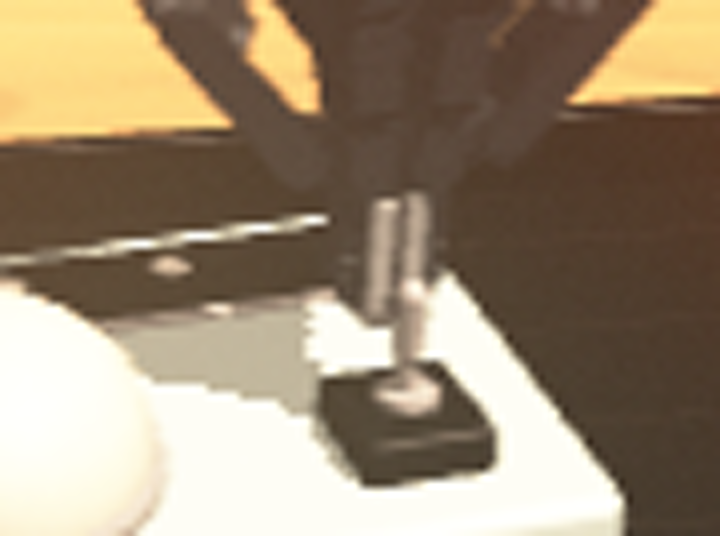

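The bat tip moved to (361.5,196); fully up it should be at (361.5,199). A bit further.

Emit:
move_arm --pt "2 0 0 0" --pt "2 0 0 0" --pt "0 0 0 0"

```text
time_s: 8.3
tcp_pos: [0.5552, 0.1213, 0.0338]
orientation: [0.994, 0.106, 0.0, -0.0]
force: [-0.8, 0.5, 0.4]
opening: -0.0001
```

Emit:
move_arm --pt "1 0 0 0" --pt "1 0 0 0" --pt "0 0 0 0"

```text
time_s: 8.6
tcp_pos: [0.5566, 0.1216, 0.0336]
orientation: [0.994, 0.106, -0.0, 0.0]
force: [-3.3, -0.4, 2.4]
opening: -0.0004
```

```bash
python3 -c "
from h import *
rep()
for n,(x0,y0,x1,y1) in (('scene',(310,160,400,227)),):
    c=vision.read_camera(n)[y0:y1,x0:x1,::-1];cv2.imwrite(f'pics/{n}10.png',cv2.resize(c,None,fx=8,fy=8,interpolation=cv2.INTER_CUBIC))
"
```

```text
t 8.6 lamp-frame tcp [29.1 59.8 25.6] tool x azim-yaw deg 0.01 tilt 0.04 F [-3.31 -0.42  2.36] open -0.0004
```

View pics/scene10.png

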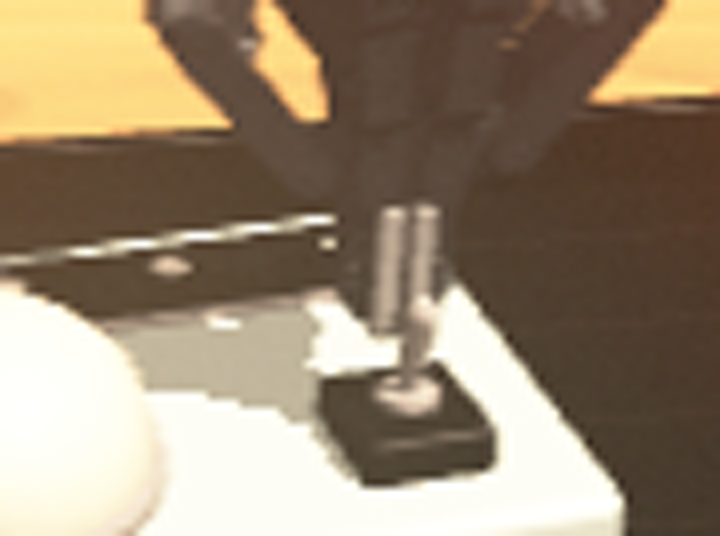

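The force rose to 3.3 N at TCP x 29, so the toggle is at its stop. I retreat to above dot1 and look.

Emit:
move_arm --pt "-20 0 0 0" --pt "-25 0 0 0" --pt "-25 -6 0 0" --pt "-5 -6 0 0" --pt "0 0 0 0" --pt "0 0 0 0"

```text
time_s: 9.25
tcp_pos: [0.4825, 0.1177, 0.034]
orientation: [0.994, 0.107, 0.001, 0.0]
force: [-0.1, 0.3, 0.0]
opening: 0.0001
```

```bash
python3 -c "
from h import *
rep()
print([proj('scene',W(-45,y,38)).round(1).tolist() for y in (72,24,-24,-72)],proj('scene',W(45.2,60,69)))
for n,(x0,y0,x1,y1) in (('scene',(310,160,400,227)),('top',(280,180,375,270))):
    im=vision.read_camera(n)
    c=im[y0:y1,x0:x1,::-1];cv2.imwrite(f'pics/{n}11.png',cv2.resize(c,None,fx=6,fy=6,interpolation=cv2.INTER_CUBIC))
g=cv2.cvtColor(im,cv2.COLOR_RGB2GRAY)
for u,v in((324,258),(347,253)):
    r=7 if u>340 else 5
    p=g[v-r:v+r+1,u-r:u+r+1].astype(float);w=np.clip(p-90,0,None);yy,xx=np.mgrid[v-r:v+r+1,u-r:u+r+1]
    print(np.array([(w*xx).sum(),(w*yy).sum()])/w.sum())
"
```

```text
t 9.25 lamp-frame tcp [-44.3  71.7  26. ] tool x azim-yaw deg 0.03 tilt 0.1 F [-0.13  0.25  0.01] open 0.0001
[[351.5, 189.9], [330.6, 192.6], [309.2, 195.3], [287.3, 198.2]] [361.54006557 198.7986461 ]
[323.67870177 257.80956726]
[346.86315501 252.62705075]
```

View pics/scene11.png

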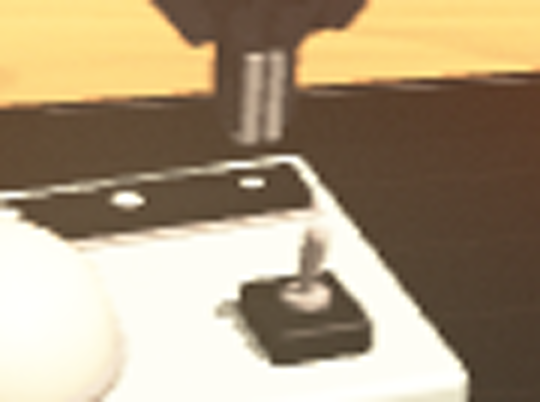

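View pics/top11.png

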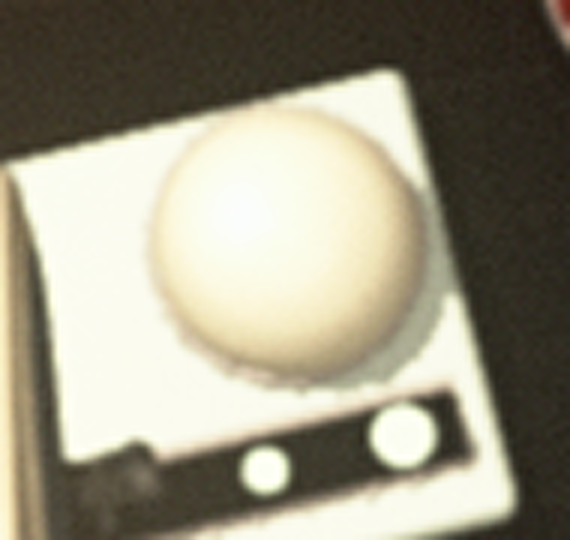

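The toggle is up, with its tip at (363,199) against (361.5,199) expected, and the lamp has shifted by less than 1 mm. I lower onto dot1.

Emit:
move_arm --pt "0 0 8 0" --pt "0 0 6 0" --pt "0 0 3 0" --pt "0 0 0 0" --pt "0 0 1 0" --pt "0 0 1 0" --pt "0 0 1 0" --pt "0 0 0 0"

```text
time_s: 10.15
tcp_pos: [0.4813, 0.1175, 0.0138]
orientation: [0.994, 0.106, 0.0, 0.0]
force: [0.5, -1.0, 1.6]
opening: 0.0002
```

```bash
python3 -c "
from h import *
rep()"
```

```text
t 10.15 lamp-frame tcp [-45.5  71.7   5.8] tool x azim-yaw deg 0.01 tilt 0.03 F [ 0.48 -1.02  1.59] open 0.0002
```

Emit:
move_arm --pt "0 0 1 0" --pt "0 0 0.5 0" --pt "0 0 0 0"

```text
time_s: 10.45
tcp_pos: [0.4812, 0.1175, 0.0123]
orientation: [0.994, 0.106, 0.0, 0.0]
force: [-0.4, 0.3, 2.9]
opening: 0.0003
```

```bash
python3 -c "
from h import *
import time
rep()"
```

```text
t 10.45 lamp-frame tcp [-45.5  71.8   4.3] tool x azim-yaw deg 0.01 tilt 0.02 F [-0.41  0.26  2.91] open 0.0003
```

Force is 2.9 N, so the fingers are touching dot1 lightly. Now I stroke towards dot2.

Emit:
move_arm --pt "0 4 0 0" --pt "0 4 0 0" --pt "0 4 0 0" --pt "0 4 0 0" --pt "0 4 0 0" --pt "0 4 0 0" --pt "0 4 0 0" --pt "0 4 0 0" --pt "0 4 0 0" --pt "0 4 0 0" --pt "0 4 0 0" --pt "0 4 0 0"

```text
time_s: 11.65
tcp_pos: [0.4913, 0.0703, 0.0122]
orientation: [0.994, 0.106, -0.0, -0.0]
force: [-1.1, 2.3, 3.8]
opening: -0.0005
```

```bash
python3 -c "
from h import *
rep()"
```

```text
t 11.65 lamp-frame tcp [-45.7  23.5   4.2] tool x azim-yaw deg 0.01 tilt 0.0 F [-1.08  2.28  3.83] open -0.0005
```

Emit:
move_arm --pt "0 4 0 0" --pt "0 4 0 0" --pt "0 4 0 0" --pt "0 4 0 0" --pt "0 4 0 0" --pt "0 4 0 0" --pt "0 4 0 0" --pt "0 4 0 0" --pt "0 4 0 0" --pt "0 4 0 0" --pt "0 4 0 0" --pt "0 4 0 0"

```text
time_s: 12.85
tcp_pos: [0.5015, 0.0234, 0.0122]
orientation: [0.994, 0.106, -0.0, 0.0]
force: [-0.0, 2.6, 4.7]
opening: -0.0
```

```bash
python3 -c "
from h import *
rep()
im=vision.read_camera('scene')[150:240,250:400,::-1];cv2.imwrite('pics/s12.png',cv2.resize(im,None,fx=5,fy=5,interpolation=cv2.INTER_CUBIC))"
```

```text
t 12.85 lamp-frame tcp [-45.6 -24.6   4.2] tool x azim-yaw deg 0.01 tilt 0.0 F [-0.04  2.56  4.66] open -0.0
```

View pics/s12.png

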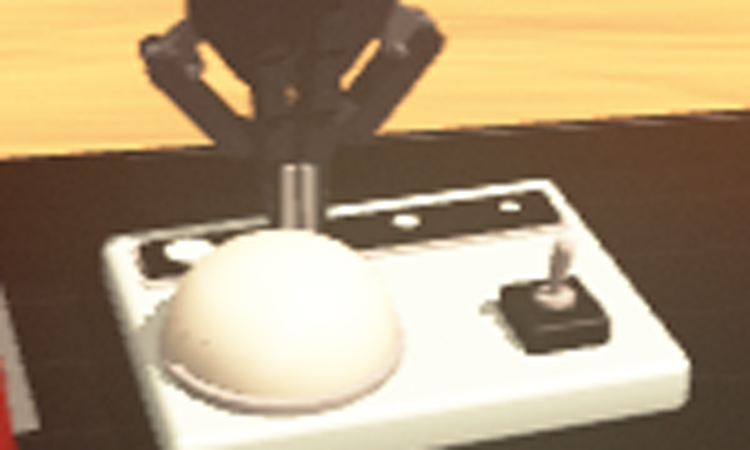

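The fingers are on dot3 at about (310,195) and the toggle is still up. Dots 1 and 2 sit at (352,191) and (331,194), unmoved apart from the bar being pressed. Force is creeping up, so I ease off half a millimetre and continue to dot4.

Emit:
move_arm --pt "0 4 -0.3 0" --pt "0 4 -0.2 0" --pt "0 4 0 0" --pt "0 4 0 0" --pt "0 4 0 0" --pt "0 4 0 0" --pt "0 4 0 0" --pt "0 4 -0.3 0" --pt "0 4 0 0" --pt "0 4 0 0" --pt "0 4 0 0" --pt "0 4 0 0"

```text
time_s: 14.1
tcp_pos: [0.5116, -0.0236, 0.013]
orientation: [0.994, 0.106, -0.0, -0.0]
force: [-0.7, 2.2, 2.1]
opening: -0.0
```

```bash
python3 -c "
from h import *
rep()
im=vision.read_camera('scene')[150:240,250:400,::-1];cv2.imwrite('pics/s13.png',cv2.resize(im,None,fx=5,fy=5,interpolation=cv2.INTER_CUBIC))"
```

```text
t 14.1 lamp-frame tcp [-45.6 -72.6   5. ] tool x azim-yaw deg 0.01 tilt 0.01 F [-0.69  2.24  2.14] open -0.0
```

View pics/s13.png

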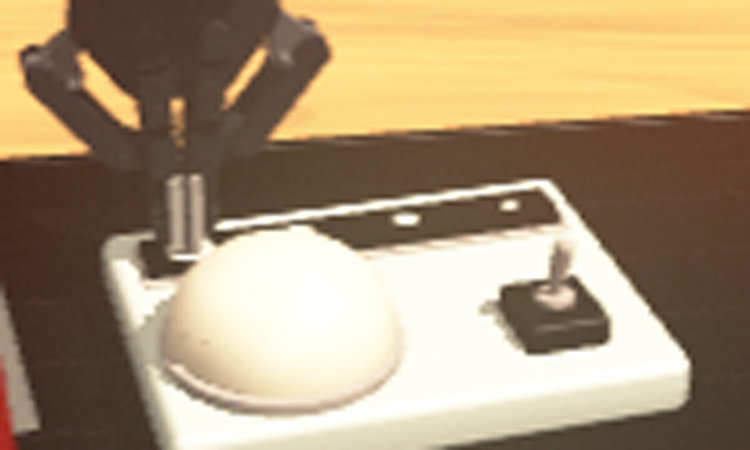

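The fingers are on dot4 at about (287,200) with 2 N of contact. I lift off.

Emit:
move_arm --pt "0 0 -3 0" --pt "0 0 -10 0" --pt "0 0 -30 0" --pt "-20 0 -40 0" --pt "-40 0 -20 0" --pt "-40 0 0 0" --pt "-20 0 0 0" --pt "0 0 0 0"

```text
time_s: 14.95
tcp_pos: [0.3922, -0.0486, 0.1171]
orientation: [0.994, 0.106, 0.0, 0.0]
force: [-0.4, 0.6, -0.0]
opening: 0.0
```

```bash
python3 -c "
from h import *
rep()
for n in('scene','top'):
    im=vision.read_camera(n);cv2.imwrite(f'pics/{n}14.png',im[:,:,::-1])
    d=cv2.absdiff(im,np.load(n+'0.npy')).max(2);cv2.imwrite(f'pics/d{n}14.png',d)
g=cv2.cvtColor(im,cv2.COLOR_RGB2GRAY)
for u,v in((278,270),(301,265),(324,259),(348,253)):
    r=7 if u>340 else 5
    p=g[v-r:v+r+1,u-r:u+r+1].astype(float);w=np.clip(p-90,0,None);yy,xx=np.mgrid[v-r:v+r+1,u-r:u+r+1]
    m=np.array([(w*xx).sum(),(w*yy).sum()])/w.sum();print(m.round(2),L(onz('top',m,.046)))
"
```

```text
t 14.95 lamp-frame tcp [-167.7  -71.8  109.1] tool x azim-yaw deg -0.04 tilt 0.05 F [-0.44  0.57 -0.02] open 0.0
[277.22 269.74] [-45.   72.2  38. ]
[300.74 264.25] [-45.3  24.   38. ]
[323.85 258.05] [-44. -24.  38.]
[347.18 252.88] [-44.8 -72.2  38. ]
```

View pics/scene14.png

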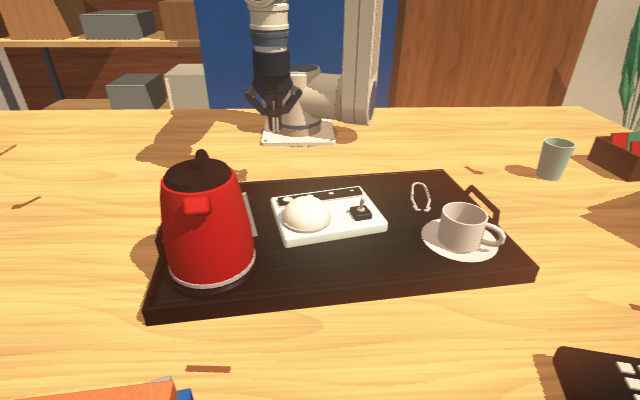

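View pics/top14.png

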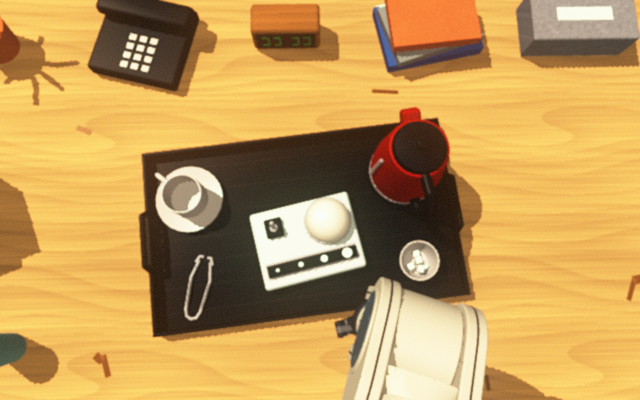

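```bash
python3 -c "
from plant import job
print(job.hand_in())"
```

```text
the job is handed in; nothing more can be done
None
```

I pushed the toggle up with shut fingertips, stroked the touch bar in one pass from dot1 to dot4, lifted off and handed the job in at about 15 s. No verdict was reported.

**Toggle:** I pushed until it met its stop at about 3 N. Afterwards its tip was at pixel (363,199), against (361.5,199) expected when fully up.

**Stroke:** The fingers stayed on the bar throughout. Force read 2 to 5 N on each dot, and I passed each within about 1 mm of its centre.

**Final pictures:** The dots lay within about 1 mm of where they started, so the lamp had not moved. Kettle, cup, bowl and tongs looked unmoved by eye. I did not measure them.

**Disagreements:**
- **Tool height:** the reported tool height was about 31.5 mm lower than the real one, while x and y agreed. The camera showed this first. I confirmed it by touching the bare glass once, before the toggle, at about 10 N, and corrected for it from then on.
- **Stroke force:** it crept from 2.9 to 4.7 N by dot3, so I eased off slightly before dot4.
- **Not measured directly:** how far the bar was pressed, and its release after lift-off.

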